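# Fish a dropped clamp washer out from under a base plate with a flat probe

## Robot

A 6-joint arm with a two-finger parallel gripper is mounted at the origin on a cart in front of the work surface, level with it; the furniture and walls round the work are solid. World frame = base frame: x ahead of the robot, y to its left, z up, the work surface at z = 0. Lengths are in m, angles in degrees, forces in N, time in s.
With the tool pointing down it reaches from about 0.375 to 0.9 m from the base axis. Payload 3.1 kg.
Tool frame: the origin (TCP) lies on the centre line of the jaws, within the pads' length; the fingertips stand 17 mm ahead of it and the grasp point (between the pads) lies 2 mm behind it; z points along the fingers, y is the line along which they close (so a half turn about z gives the same grasp; the last joint's range is limited). The gripper opens to 87 mm and grips with 3 to 60 N. Pads are 19 mm wide; open, the fingers measure 117 mm over their backs; the gripper's body (75 mm by 190 mm) begins 51 mm behind the grasp point.
Start: joints at [63.398, 30.224, 82.088, -0, 67.689, -10.227], TCP at [0.176, 0.6, 0.24] pointing down, gripper open.
Joint ranges: [-176.69, 176.69], [-43.24, 126.21], [12.49, 139.97], [-82, 262], [0, 151.66], [-163.58, 163.58]. Speed limits (degrees/s): [159.86, 159.86, 180, 180, 180, 180].

## Interface

Orientations are given as [roll, pitch, yaw] about the fixed x, y, z axes, in that order (R = Rz(yaw) Ry(pitch) Rx(roll)).
In Python, from plant import robot gives the robot as it stands.
- The arm moves only by the tool step_arm, never from a script. Its argument "motion" is a list of rows, each a list of 7 numbers: the turn, a rotation vector about the world's x, y, z in units of 2 pi rad (1.0 is 2 pi rad), then the shift along the world's x, y, z in units of 0.5 m (1.0 is 0.5 m), then the gripper's target within -1 to 1 (shut at 1, half-way at 0, fully open at -1). A call has 1 to 5 rows; each row shifts and turns the commanded pose from where the row before left it; what a row does not reach is not made up. A row lasts 1/8 s, in which the tool goes at most 62.5 mm and 10.7 degrees, less where a joint would pass 70% of its speed; a pose out of reach is approached as far as the arm can. A call with a number of a shift or a turn outside -1 to 1 is refused whole. A call with a gripper value outside its range is refused whole. The fingers move at their own pace and stop on an object; the grip force is fixed at half the most. Time passes only in rows, so rows that do not move let the fingers close. It gives the time, the measured TCP pose, the force, the opening and the grip force at its end, in the units of the state.
- robot.observe(): the state, without advancing time (a new reading comes with each control period).
- robot.get_image(name): name is "side" or "top"; returns the picture (384x512x3 uint8, blue, green, red); there is no depth.
- robot.camera_params(name): a dict with "K" (3x3 intrinsics, pixels), "T" (4x4, takes a point from camera to world coordinates). Camera axes: x right, y down, z forward; pixel columns grow to the right and rows downward; lengths in m; the calibration is good to about 2 mm. A picture is of the moment at which its call begins. camera_params takes no time and is no camera call.
- robot.hand_in(): hands the job in; it is judged then, once.
Trained networks look in the newest picture that a camera, given by its name, has taken for a name from the list of things; names that differ only in an ending like _2 or _b are one class to them, and where a whole thing is asked for, a point or a joint stands for the part that bears it (a point fixed in the world has none). Each returns a list of dicts, best first, with "confidence" (0 to 1); they miss things now and then, are a little off and sometimes report something else, mostly with a low value. They report only what shows in the picture. A call takes as long as a camera call.
- robot.outline_of(camera, name): "mask" (384x512 bool, what is visible of it).
- robot.landmark_of(camera, name): "at" ([x, y, z] in m, in the coordinates of the camera as it stood for that picture, good to about 4 mm: a listed point, or the origin of a listed thing).
The state is a dict: "clock": time; "qpos": joint angles; "joint_vel": joint speeds; "joint_efforts": joint torques, N m; "position": TCP position; "tcp_rot": TCP orientation; "contact_force": force on the tool from outside, world axes, zero at the start; "torque": the same for the moment, N m; "gripper_width": finger opening in m; "gripper_force": force on a finger pad.
Only numpy, scipy, OpenCV 4.12 (cv2) and the standard library are available. Lean on these libraries where they do the work, as an engineer would, in place of code of your own. Each camera call takes 0.05 s, during which the arm holds its last target. There are 200 camera calls.

## Task

The steel washer for the bare stud has dropped and slid under the raised base plate of the guide rail. Take the flat probe from its holder, feel its lip lightly down to the table, fish the washer out with it until the washer lies flat on the open table in front of the plate, fully clear of it, then put the probe back fully home in its holder. Do not press hard on the table or the plate with the thin strip, do not touch the washer with the gripper, and leave the vials and the loose knob as they stand.

Things in the scene. Friction and masses are not known exactly. Their poses are not given: they have to be found in the camera images.
- probe: the flat probe, 0.4 kg, standing upright in its holder; origin at the centre of its handle's foot, z up. The handle is 18 mm thick (x; its lowest 28 mm are 26 mm), 28 mm wide (y), 120 mm tall, black plastic above 48 mm. A steel arm 20 mm wide leaves its +x face 36 mm above the foot and turns down, 38 mm in front of the handle's axis, to the rivet of the strip
- probe_grip (a point): centre of the probe's black grip, on the handle's axis, 84 mm above its foot and 36 mm below its top; axes as the probe's
- strip_rivet (a point): rivet of the probe (38 mm before the handle's axis, 6 mm below the foot). From here a strip 20 x 3 mm runs 115 mm along +x to a down-turned lip: 20 mm deep, 60 mm wide, a shallow V, middle 153 mm from the handle's axis, ends 9 mm nearer. Strip level: lip edge 26 mm below the foot. But the strip was left up to 16 mm too high or low at the lip, not measured. It springs 1 mm per 3 to 4 N; rivet stiff
- washer: the dropped steel clamp washer, 40 mm across, 4 mm thick, 15 mm bore, 0.035 kg; origin at the centre of its underside, z its axis. It lies flat on the table under the base plate, hidden from above, its centre 35 to 70 mm behind the plate's front edge and within 42 mm of its middle line
- base_plate: fixed aluminium plate of a vial guide rail, 130 mm deep (x), 200 mm wide (y), 10 mm thick, 47 mm clear of the table on four 16 mm round stand-offs at x = +-52, y = +-87 mm. Origin on the table under its centre; x points from its front edge (at -65 mm, facing the robot) to its back. On top: a steel angle rail 34 mm high along y, clamped by two studs, one with a black star knob (to 94 mm), one bare
- probe_holder: fixed black block that holds the probe: 58 mm (x), 62 mm (y), 76 mm high, with a socket 29 (x) x 31 (y) mm, 20 mm deep in its top, so that the probe's foot is 56 mm above the table when home. Origin on the table under its centre; the probe's x lies along the holder's x when home
- vial_a_center (a point): centre of an open glass vial, 30 mm across, 67 mm tall, standing on the base plate behind the rail; leave alone
- vial_b_center (a point): centre of a second vial like it on the base plate; leave alone
- spare_knob_center (a point): centre of a loose black star knob, 34 mm across, 27 mm tall, lying head down on the table right of the plate's front; leave alone

How it is judged:
By the outcome, as a careful person would: the job done as asked, in the order asked, and still so for the second after the job is handed in, with the robot touching nothing.
It also fails if it takes over 51 s, if anything falls off the work surface, if the arm or the gripper's body presses on something with over 40 N, if the wrist force passes 120 N, or if a joint passes its speed limit or range.

## Working session

There is one attempt and no reset: what is moved stays moved. The work goes in short steps, Python scripts to look and compute and a tool call to move; the robot and the scene stay as the last step left them, time stands still between calls to the robot, and variables do not carry over. Pictures are saved under pics/ and viewed, at most 10 in all, crops included, and the job is handed in when it is done.

Besides the shell and the picture viewer there is one more tool, called after "Request:" as name([rows], argument=value, ...), one row to a line, values as JSON. step_arm: Moves the arm, as the interface text tells. Its arguments: {"type":"object","properties":{"motion":{"type":"array","items":{"type":"array","items":{"type":"number","minimum":-1,"maximum":1}}}},"required":["motion"]}

```bash
mkdir -p pics; ls
cat > h.py <<'E'
import numpy as np,cv2
from plant import robot
def w(cam,p):
    T=np.array(robot.camera_params(cam)["T"]); return T[:3,:3]@np.array(p)+T[:3,3]
def px(cam,P):
    c=robot.camera_params(cam);T=np.array(c["T"]);K=np.array(c["K"])
    q=K@(T[:3,:3].T@(np.array(P)-T[:3,3])); return q[:2]/q[2]
def ray(cam,uv,z):
    c=robot.camera_params(cam);T=np.array(c["T"]);K=np.array(c["K"])
    d=T[:3,:3]@np.linalg.solve(K,[uv[0],uv[1],1.]);o=T[:3,3];return o+d*(z-o[2])/d[2]
E
python3 - <<'E'
from h import *
np.set_printoptions(precision=4,suppress=True)
for c in("side","top"):
    cv2.imwrite(f"pics/{c}0.png",robot.get_image(c))
    print(c,np.array(robot.camera_params(c)["T"]),robot.camera_params(c)["K"][0])
    for n in("probe","probe_grip","strip_rivet","washer","base_plate","probe_holder","vial_a_center","spare_knob_center"):
        print(n,[(np.round(w(c,d["at"]),4),round(d["confidence"],2)) for d in robot.landmark_of(c,n)[:3]])
print(robot.observe())
E
```

```text
pics
side [[-0.9058 -0.307   0.2922  0.2927]
 [-0.4234  0.6831 -0.595   0.7482]
 [-0.0169 -0.6626 -0.7488  0.76  ]
 [ 0.      0.      0.      1.    ]] [380.4901   0.     253.9211]
probe [(array([0.4331, 0.3951, 0.0536]), 0.59)]
probe_grip [(array([0.434 , 0.4001, 0.1438]), 0.67), (array([0.4297, 0.3954, 0.0553]), 0.55)]
strip_rivet [(array([0.4209, 0.4302, 0.0487]), 0.81)]
washer []
base_plate [(array([0.6035, 0.2884, 0.0039]), 0.73)]
probe_holder [(array([0.4325, 0.3999, 0.0034]), 0.56)]
vial_a_center [(array([0.6218, 0.3526, 0.0942]), 0.81)]
spare_knob_center [(array([0.5305, 0.0886, 0.0147]), 0.62)]
top [[-0.0226 -0.9936  0.1109  0.435 ]
 [-0.9995  0.0248  0.0184  0.2572]
 [-0.021  -0.1104 -0.9937  0.9956]
 [ 0.      0.      0.      1.    ]] [480.1636   0.     244.5166]
probe [(array([0.4332, 0.3977, 0.0566]), 0.86)]
probe_grip [(array([0.4325, 0.4007, 0.1379]), 0.69)]
strip_rivet [(array([0.4225, 0.4353, 0.0509]), 0.9)]
washer []
base_plate [(array([0.6039, 0.2886, 0.0016]), 0.67)]
probe_holder []
vial_a_center [(array([0.6204, 0.3503, 0.091 ]), 0.85)]
spare_knob_center [(array([0.5342, 0.0909, 0.0134]), 0.61), (array([0.4225, 0.4341, 0.0474]), 0.17)]
{'clock': 0.9, 'qpos': array([ 63.3954,  30.2217,  82.0872,  -0.0008,  67.6901, -10.2269]), 'joint_vel': array([-0.0479,  0.1016,  0.1396,  0.0341, -0.1235,  0.0316]), 'joint_efforts': array([  0.0001, -43.9994, -17.6991,   0.0634,   0.0501,  -0.    ]), 'position': array([0.1762, 0.5996, 0.2396]), 'tcp_rot': array([179.9991,   0.0009, 163.6226]), 'contact_force': array([-0.4802,  0.2825, -0.3505]), 'torque': array([-0.0081, -0.0064,  0.0021]), 'gripper_force': 0.0, 'gripper_width': 0.08678981042691492}
```

View pics/side0.png

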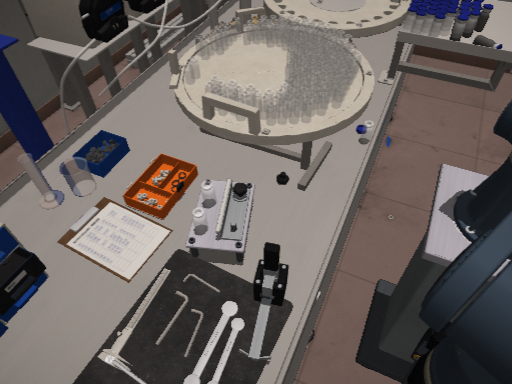

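View pics/top0.png

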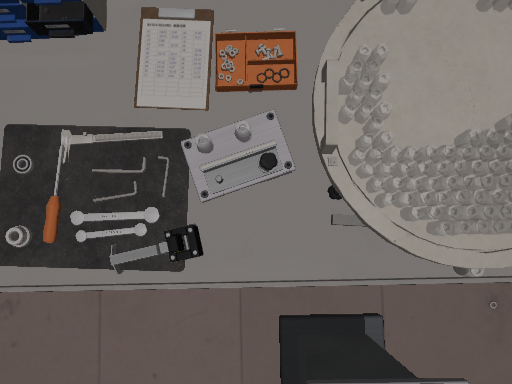

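Run:
```python
from h import *
t=cv2.imread("pics/top0.png");s=cv2.imread("pics/side0.png")
a=cv2.resize(t[105:275,100:300],None,fx=4,fy=4,interpolation=cv2.INTER_CUBIC)[:600]
a=cv2.resize(t[105:275,105:300],(688,600),interpolation=cv2.INTER_CUBIC)
cv2.imwrite("pics/tc.png",a)
b=cv2.resize(s[175:375,180:300],(360,600),interpolation=cv2.INTER_CUBIC)
cv2.imwrite("pics/sc.png",b)
robot.get_image("top")
for n in("probe","base_plate","probe_holder"):
    for d in robot.outline_of("top",n)[:1]:
        m=d["mask"].astype(np.uint8);c=max(cv2.findContours(m,0,2)[0],key=cv2.contourArea)
        print(n,d["confidence"],cv2.minAreaRect(c),cv2.approxPolyDP(c,4,True)[:,0].tolist())
```

```text
base_plate 0.88 ((237.4386749267578, 155.12612915039062), (66.31041717529297, 101.7000732421875), 70.93080139160156) [[274, 110], [244, 120], [251, 128], [246, 143], [236, 137], [237, 122], [206, 132], [214, 143], [208, 154], [197, 147], [194, 137], [181, 141], [200, 201], [295, 170]]
probe_holder 0.63 ((183.1268310546875, 242.758544921875), (32.68653869628906, 34.432613372802734), 77.90524291992188) [[196, 226], [164, 232], [165, 237], [186, 234], [188, 250], [168, 253], [171, 262], [202, 254]]
```

View pics/tc.png

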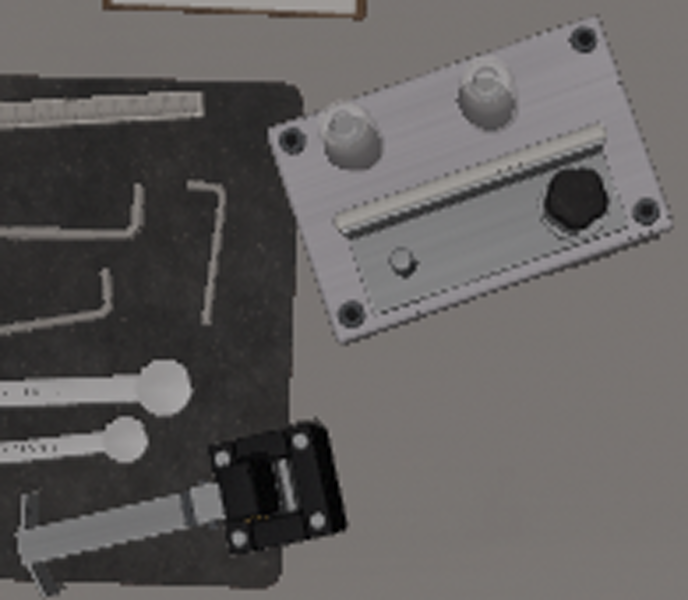

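View pics/sc.png

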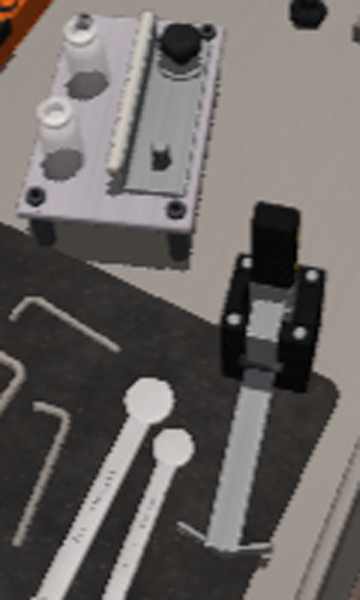

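```bash
cat >> h.py <<'E'
def tri(ut,us):
    A=[];B=[]
    for c,uv in(("top",ut),("side",us)):
        p=robot.camera_params(c);T=np.array(p["T"]);d=T[:3,:3]@np.linalg.solve(np.array(p["K"]),[*uv,1.]);d/=np.linalg.norm(d)
        M=np.eye(3)-np.outer(d,d);A.append(M);B.append(M@T[:3,3])
    P=np.linalg.lstsq(np.vstack(A),np.hstack(B),rcond=None)[0]
    return P,[np.linalg.norm(A[i]@P-B[i]) for i in(0,1)]
E
python3 - <<'E'
from h import *
np.set_printoptions(precision=4,suppress=True)
T=lambda x,y:(105+x/3.528-.35,105+y/3.528-.35)
S=lambda x,y:(180+x/3-.33,175+y/3-.33)
print("strip end",tri(T(18,545),S(222,548)))
print("lip end far",tri(T(25,492),S(178,522)),"near",tri(T(37,570),S(272,547)))
def fit(pts,mod,z):
    P=np.array([ray("top",T(*p),z)[:2] for p in pts]);M=np.array(mod,float)
    c=P.mean(0);m=M.mean(0);H=(M-m).T@(P-c);th=np.arctan2(H[0,1]-H[1,0],H[0,0]+H[1,1])
    R=np.array([[np.cos(th),-np.sin(th)],[np.sin(th),np.cos(th)]]);o=c-R@m
    print(np.degrees(th),o,"res",P-(M@R.T+o))
print("plate bolts");fit([(584,40),(292,140),(647,211),(351,314)],[(52,-87),(52,87),(-52,-87),(-52,87)] and np.array([(52,-87),(52,87),(-52,-87),(-52,87)])/1e3,.058)
# holder bolts symmetric: order found by x dir = toward lip (left in image)
b=[(222,458),(239,540),(301,441),(318,521)]
P=[ray("top",T(*p),.077)[:2] for p in b];print("holder bolts",np.array(P),np.mean(P,0))
d=(P[0]-P[2]+P[1]-P[3])/2;print("len",np.linalg.norm(d),np.degrees(np.arctan2(d[1],d[0])));d=(P[0]-P[1]+P[2]-P[3])/2;print(np.linalg.norm(d),np.degrees(np.arctan2(d[1],d[0])))
print("handle top sc",tri(T(261,489),S(277,207)))
for a,z in(((90,533),.05),((200,505),.05)):print(ray("top",T(*a),z))
E
```

```text
strip end (array([0.4025, 0.546 , 0.0359]), [np.float64(0.0011142462600841597), np.float64(0.0011142462600848273)])
lip end far (array([0.433 , 0.5429, 0.0349]), [np.float64(0.00016634064500137375), np.float64(0.00016634064500121513)]) near (array([0.3818, 0.5339, 0.0342]), [np.float64(0.007799024983493626), np.float64(0.007799024983493022)])
plate bolts
17.85230440072318 [0.604  0.2871] res [[-0.0001 -0.0001]
 [ 0.0002  0.0004]
 [ 0.0002 -0.0006]
 [-0.0002  0.0003]]
holder bolts [[0.4491 0.4233]
 [0.405  0.4143]
 [0.4573 0.3803]
 [0.4142 0.3715]] [0.4314 0.3973]
len 0.04373472821791698 101.4612693855224
0.044544861262135534 11.472163206809743
handle top sc (array([0.4338, 0.3879, 0.1705]), [np.float64(0.00161611763867022), np.float64(0.0016161176386704453)])
[0.4098 0.5019 0.05  ]
[0.4238 0.4405 0.05  ]
```

Request:
step_arm([
  [0, 0, 0.011, 0.073, -0.0577, 0, -1],
  [0, 0, 0.011, 0.073, -0.0577, 0, -1],
  [0, 0, 0.011, 0.073, -0.0577, 0, -1],
  [0, 0, 0.011, 0.073, -0.0577, 0, -1],
  [0, 0, 0.011, 0.073, -0.0577, 0, -1],
])

```text
clock: 1.72
position: [0.3598, 0.4545, 0.2397]
tcp_rot: [180.0, 0.0, -176.4]
contact_force: [0.5, 0.8, -0.8]
gripper_width: 0.0869
gripper_force: 0.0
```

Request:
step_arm([
  [0, 0, 0.011, 0.073, -0.0577, 0, -1],
  [0, 0, 0.0113, 0.073, -0.0577, 0, -1],
  [0, 0, 0, 0, 0, 0, -1],
])

```text
clock: 2.1
position: [0.4346, 0.3959, 0.2397]
tcp_rot: [-180.0, 0.1, -168.8]
contact_force: [-0.6, 0.5, -0.7]
gripper_width: 0.0867
gripper_force: 0.0
```

Request:
step_arm([
  [0, 0, 0.0006, -0.005, 0.004, -0.08, -1],
  [0, 0, 0, 0, 0, -0.08, -1],
  [0, 0, 0, 0, 0, -0.043, -1],
  [0, 0, 0, 0, 0, 0, -1],
  [0, 0, 0, 0, 0, 0, 1],
])

```text
clock: 2.72
position: [0.4293, 0.4005, 0.139]
tcp_rot: [180.0, 0.1, -168.3]
contact_force: [-0.1, -0.2, 0.8]
gripper_width: 0.0826
gripper_force: 0.0
```

Request:
step_arm([
  [0, 0, 0, 0, 0, 0, 1],
  [0, 0, 0, 0, 0, 0, 1],
  [0, 0, 0, 0, 0, 0, 1],
  [0, 0, 0, 0, 0, 0, 1],
  [0, 0, 0, 0, 0, 0, 1],
])

```text
clock: 3.35
position: [0.4292, 0.3997, 0.1381]
tcp_rot: [180.0, -0.0, -168.3]
contact_force: [-0.1, 0.2, -0.1]
gripper_width: 0.0351
gripper_force: 0.0
```

Request:
step_arm([
  [0, 0, 0, 0.0056, -0.0034, 0, 1],
  [0, 0, 0, 0, 0, 0, 1],
  [0, 0, 0, 0, 0, 0, 1],
  [0, 0, 0, 0, 0, 0, 1],
])

```text
clock: 3.85
position: [0.4323, 0.3979, 0.138]
tcp_rot: [-180.0, 0.0, -168.3]
contact_force: [0.7, -0.7, -0.7]
gripper_width: 0.0176
gripper_force: 30.0
```

Request:
step_arm([
  [0, 0, 0, 0, 0, 0.03, 1],
  [0, 0, 0, 0, 0, 0.06, 1],
  [0, 0, 0, 0, 0, 0.06, 1],
  [0, 0, -0.0258, -0.0146, -0.0367, 0, 1],
  [0, 0, -0.0258, -0.0146, -0.0367, 0, 1],
])

```text
clock: 4.47
position: [0.4162, 0.3609, 0.2139]
tcp_rot: [-180.0, -0.1, 172.8]
contact_force: [-0.5, -0.9, -3.4]
gripper_width: 0.018
gripper_force: 30.0
```

Request:
step_arm([
  [0, 0, -0.0258, -0.0146, -0.0367, 0, 1],
  [0, 0, -0.0258, -0.0146, -0.0367, 0, 1],
  [0, 0, -0.0258, -0.0146, -0.0367, 0, 1],
  [0, 0, -0.0258, -0.0146, -0.0367, 0, 1],
  [0, 0, -0.0258, -0.0146, -0.0367, 0, 1],
])

```text
clock: 5.1
position: [0.3796, 0.2689, 0.2135]
tcp_rot: [-179.9, -0.0, 126.3]
contact_force: [0.0, 0.4, -3.1]
gripper_width: 0.0182
gripper_force: 30.0
```

Request:
step_arm([
  [0, 0, -0.0258, -0.0146, -0.0367, 0, 1],
  [0, 0, -0.0258, -0.0146, -0.0367, 0, 1],
  [0, 0, 0, 0, 0, 0, 1],
  [0, 0, 0, 0, 0, 0, 1],
])

```text
clock: 5.6
position: [0.3666, 0.2333, 0.2135]
tcp_rot: [179.9, -0.0, 108.2]
contact_force: [0.4, 0.2, -3.2]
gripper_width: 0.0179
gripper_force: 30.0
```

Run:
```python
from h import *
np.set_printoptions(precision=4,suppress=True)
o=robot.observe();print(o["position"],o["tcp_rot"],o["contact_force"],o["torque"])
im=[]
for c in("side","top"):
    i=robot.get_image(c);cv2.imwrite(f"pics/{c}1.png",i)
    for n in("probe","probe_grip","strip_rivet"): print(c,n,[(np.round(w(c,d["at"]),4),round(d["confidence"],2)) for d in robot.landmark_of(c,n)[:2]])
    u,v=px(c,[.48,.27,.08]);u=int(u);v=int(v);print(u,v)
    u=min(max(u,65),447);v=min(max(v,75),309)
    im.append(cv2.resize(i[v-75:v+75,u-65:u+65],None,fx=3,fy=3,interpolation=2));print(c,"off",u-65,v-75)
cv2.imwrite("pics/p1.png",np.hstack(im))
```

```text
[0.3666 0.2333 0.2135] [179.9369  -0.0303 108.1603] [ 0.4143  0.2092 -3.1548] [-0.0828  0.1092  0.0262]
side probe [(array([0.3664, 0.2293, 0.1307]), 0.68)]
side probe_grip [(array([0.3672, 0.2343, 0.2146]), 0.92)]
side strip_rivet [(array([0.4012, 0.2432, 0.1268]), 0.87)]
273 218
side off 208 143
top probe []
top probe_grip [(array([0.6452, 0.2736, 0.0897]), 0.52)]
top strip_rivet [(array([0.4018, 0.2476, 0.1257]), 0.7)]
247 216
top off 182 141
```

View pics/p1.png

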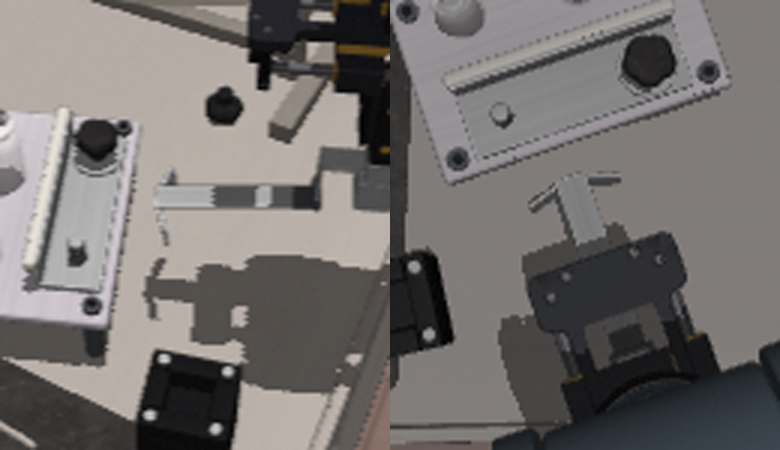

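Run:
```python
from h import *
np.set_printoptions(precision=4,suppress=True)
S=lambda x,y:(208+x/3-.33,143+y/3-.33)
T=lambda x,y:(182+(x-390)/3-.33,141+y/3-.33)
a=tri(T(573,177),S(156,195));print(a)
print(tri(T(620,180),S(171,172)),tri(T(531,206),S(164,243)))
```

```text
(array([0.5101, 0.2777, 0.1112]), [np.float64(0.0007468520677940217), np.float64(0.0007468520677939648)])
(array([0.5093, 0.2493, 0.1063]), [np.float64(0.002161172152976544), np.float64(0.002161172152976518)]) (array([0.4929, 0.3045, 0.0956]), [np.float64(0.00029928580530964443), np.float64(0.00029928580530888467)])
```

Request:
step_arm([
  [0, 0, 0, 0, 0, -0.07, 1],
  [0, 0, 0, 0, 0, -0.07, 1],
  [0, 0, 0, 0, 0, -0.03, 1],
  [0, 0, 0, 0, 0, 0, 1],
])

```text
clock: 6.5
position: [0.3657, 0.2327, 0.1271]
tcp_rot: [-179.8, -0.0, 108.1]
contact_force: [-0.6, -0.3, -4.0]
gripper_width: 0.0182
gripper_force: 30.0
```

Run:
```python
from h import *
o=robot.observe();print(o["position"],o["contact_force"])
i=robot.get_image("side");cv2.imwrite("pics/s2.png",cv2.resize(i[140:260,210:350],None,fx=4,fy=4,interpolation=2))
```

```text
[0.36574607 0.23267304 0.12707968] [-0.56909847 -0.28152714 -4.02174802]
```

View pics/s2.png

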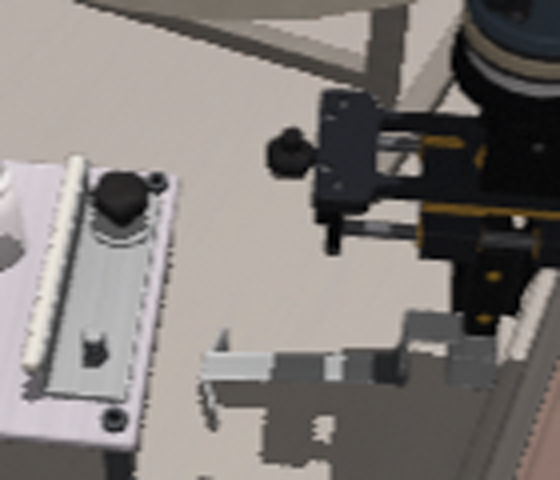

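Request:
step_arm([
  [0, 0, 0, 0, 0, -0.003, 1],
  [0, 0, 0, 0, 0, 0, 1],
])

```text
clock: 6.8
position: [0.3668, 0.233, 0.1272]
tcp_rot: [179.9, 0.0, 108.1]
contact_force: [0.5, 0.6, -3.6]
gripper_width: 0.0178
gripper_force: 30.0
```

Request:
step_arm([
  [0, 0, 0, 0, 0, -0.003, 1],
  [0, 0, 0, 0, 0, 0, 1],
])

```text
clock: 7.05
position: [0.3663, 0.2328, 0.1252]
tcp_rot: [180.0, -0.0, 108.1]
contact_force: [-0.2, -0.1, -4.3]
gripper_width: 0.0182
gripper_force: 30.0
```

Request:
step_arm([
  [0, 0, 0, 0, 0, -0.003, 1],
  [0, 0, 0, 0, 0, 0, 1],
])

```text
clock: 7.3
position: [0.3662, 0.2328, 0.1235]
tcp_rot: [-180.0, 0.0, 108.1]
contact_force: [-1.0, 0.0, -4.0]
gripper_width: 0.0177
gripper_force: 30.0
```

Request:
step_arm([
  [0, 0, 0, 0, 0, -0.003, 1],
  [0, 0, 0, 0, 0, 0, 1],
])

```text
clock: 7.55
position: [0.3662, 0.2328, 0.1221]
tcp_rot: [-180.0, 0.0, 108.1]
contact_force: [-1.3, -1.0, -0.9]
gripper_width: 0.018
gripper_force: 30.0
```

Request:
step_arm([
  [0, 0, 0, 0, 0, 0.014, 1],
  [0, 0, 0, 0.05, 0.016, 0, 1],
  [0, 0, 0, 0.07, 0.0225, 0, 1],
  [0, 0, 0, 0.07, 0.0225, 0, 1],
  [0, 0, 0, 0.04, 0.013, 0, 1],
])

```text
clock: 8.18
position: [0.4837, 0.2705, 0.1295]
tcp_rot: [179.9, 0.0, 108.1]
contact_force: [-0.4, -0.0, -3.7]
gripper_width: 0.0179
gripper_force: 30.0
```

Request:
step_arm([
  [0, 0, 0, 0.0175, 0.0057, 0, 1],
  [0, 0, 0, 0, 0, 0, 1],
])

```text
clock: 8.43
position: [0.4896, 0.2725, 0.1289]
tcp_rot: [-179.9, -0.0, 108.1]
contact_force: [0.1, -0.7, -4.0]
gripper_width: 0.0178
gripper_force: 30.0
```

Request:
step_arm([
  [0, 0, 0, 0, 0, -0.006, 1],
  [0, 0, 0, 0, 0, -0.0045, 1],
  [0, 0, 0, 0, 0, 0, 1],
])

```text
clock: 8.8
position: [0.4892, 0.2725, 0.1236]
tcp_rot: [-179.9, -0.0, 108.1]
contact_force: [-0.4, -0.5, -3.7]
gripper_width: 0.0176
gripper_force: 30.0
```

Request:
step_arm([
  [0, 0, 0, -0.019, -0.0061, 0, 1],
  [0, 0, 0, -0.038, -0.0123, 0, 1],
  [0, 0, 0, -0.038, -0.0123, 0, 1],
  [0, 0, 0, -0.038, -0.0123, 0, 1],
  [0, 0, 0, -0.038, -0.0123, 0, 1],
])

```text
clock: 9.43
position: [0.4033, 0.2447, 0.1241]
tcp_rot: [180.0, 0.0, 108.1]
contact_force: [1.4, -0.6, -4.5]
gripper_width: 0.0178
gripper_force: 30.0
```

Request:
step_arm([
  [0, 0, 0, -0.038, -0.0123, 0, 1],
  [0, 0, 0, -0.024, -0.0075, 0, 1],
  [0, 0, 0, -0.0145, -0.0047, 0, 1],
  [0, 0, 0, 0, 0, 0, 1],
])

```text
clock: 9.93
position: [0.366, 0.2327, 0.1239]
tcp_rot: [180.0, 0.0, 108.1]
contact_force: [0.7, 0.4, -3.5]
gripper_width: 0.0176
gripper_force: 30.0
```

Run:
```python
from h import *
im=[]
for c in("side","top"):
    i=robot.get_image(c)
    print(c,[(np.round(w(c,d["at"]),4),round(d["confidence"],2)) for d in robot.landmark_of(c,"washer")[:3]])
    o=(210,140) if c=="side" else (180,140)
    im.append(cv2.resize(i[o[1]:o[1]+130,o[0]:o[0]+130],None,fx=3,fy=3,interpolation=2))
cv2.imwrite("pics/p3.png",np.hstack(im))
```

```text
side [(array([ 4.814e-01,  2.721e-01, -1.000e-04]), 0.56)]
top [(array([ 0.4836,  0.2742, -0.    ]), 0.47)]
```

View pics/p3.png

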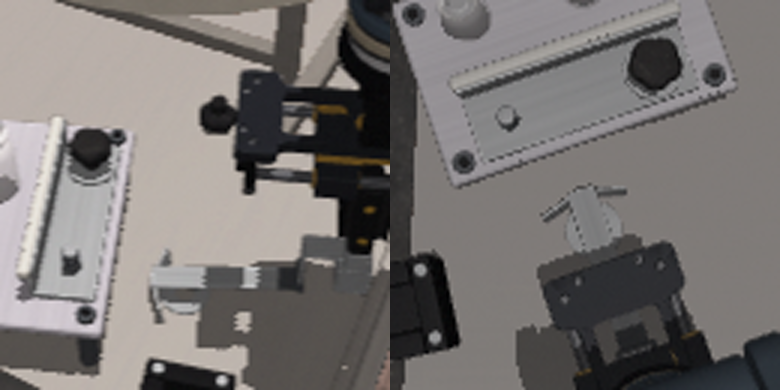

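Request:
step_arm([
  [0, 0, 0, 0.0076, 0.0025, 0, 1],
  [0, 0, 0, 0, 0, 0.04, 1],
  [0, 0, 0, 0, 0, 0.07, 1],
  [0, 0, 0, 0, 0, 0.07, 1],
  [0, 0, 0.0258, 0.0138, 0.0364, 0, 1],
])

```text
clock: 10.75
position: [0.3785, 0.2525, 0.2163]
tcp_rot: [179.7, 0.1, 117.5]
contact_force: [0.5, 0.7, -3.9]
gripper_width: 0.0177
gripper_force: 30.0
```

Request:
step_arm([
  [0, 0, 0.0258, 0.0138, 0.0364, 0, 1],
  [0, 0, 0.0258, 0.0138, 0.0364, 0, 1],
  [0, 0, 0.0258, 0.0138, 0.0364, 0, 1],
  [0, 0, 0.0258, 0.0138, 0.0364, 0, 1],
  [0, 0, 0.0258, 0.0138, 0.0364, 0, 1],
])

```text
clock: 11.38
position: [0.4117, 0.3438, 0.2134]
tcp_rot: [-180.0, -0.0, 164.1]
contact_force: [0.5, -1.3, -4.4]
gripper_width: 0.0176
gripper_force: 30.0
```

Request:
step_arm([
  [0, 0, 0.0258, 0.0138, 0.0364, 0, 1],
  [0, 0, 0.0258, 0.0138, 0.0364, 0, 1],
  [0, 0, 0.0258, 0.0138, 0.0364, 0, 1],
  [0, 0, 0, 0, 0, 0, 1],
  [0, 0, 0, 0, 0, 0, 1],
])

```text
clock: 12.0
position: [0.4315, 0.3971, 0.2132]
tcp_rot: [-179.9, -0.1, -168.4]
contact_force: [-0.6, -0.5, -5.1]
gripper_width: 0.018
gripper_force: 30.0
```

Run:
```python
from h import *
np.set_printoptions(precision=4,suppress=True)
o=robot.observe();print(o["position"],o["tcp_rot"],o["contact_force"])
for c in("side","top"):
    robot.get_image(c)
    for n in("washer","strip_rivet"): print(c,n,[(np.round(w(c,d["at"]),4),round(d["confidence"],2)) for d in robot.landmark_of(c,n)[:2]])
```

```text
[0.4315 0.3971 0.2132] [-179.9366   -0.1117 -168.437 ] [-0.6192 -0.5017 -5.1189]
side washer []
side strip_rivet [(array([0.4257, 0.4287, 0.1277]), 0.96)]
top washer [(array([0.4844, 0.2741, 0.0007]), 0.7)]
top strip_rivet []
```

Request:
step_arm([
  [0, 0, 0, 0.0012, 0.0016, -0.05, 1],
  [0, 0, 0, 0, 0, -0.05, 1],
  [0, 0, 0, 0, 0, -0.012, 1],
  [0, 0, 0, 0, 0, 0, 1],
])

```text
clock: 12.8
position: [0.4329, 0.3986, 0.1579]
tcp_rot: [-180.0, -0.0, -168.3]
contact_force: [0.2, -0.4, -3.6]
gripper_width: 0.0181
gripper_force: 30.0
```

Request:
step_arm([
  [0, 0, 0, -0.001, -0.001, -0.01, 1],
  [0, 0, 0, 0, 0, -0.01, 1],
  [0, 0, 0, 0, 0, 0, 1],
])

```text
clock: 13.18
position: [0.4321, 0.398, 0.1477]
tcp_rot: [-180.0, -0.0, -168.3]
contact_force: [-0.6, 0.1, -4.0]
gripper_width: 0.0179
gripper_force: 30.0
```

Going in freely.

Request:
step_arm([
  [0, 0, 0, 0, 0, -0.01, 1],
  [0, 0, 0, 0, 0, -0.007, 1],
  [0, 0, 0, 0, 0, -0.002, 1],
  [0, 0, 0, 0, 0, 0, 1],
])

```text
clock: 13.68
position: [0.4323, 0.3982, 0.1382]
tcp_rot: [180.0, 0.0, -168.3]
contact_force: [-0.2, -0.5, -2.9]
gripper_width: 0.0178
gripper_force: 30.0
```

Request:
step_arm([
  [0, 0, 0, 0, 0, -0.001, 1],
  [0, 0, 0, 0, 0, 0, -1],
  [0, 0, 0, 0, 0, 0, -1],
  [0, 0, 0, 0, 0, 0, -1],
  [0, 0, 0, 0, 0, 0, -1],
])

```text
clock: 14.3
position: [0.4324, 0.3982, 0.138]
tcp_rot: [180.0, 0.0, -168.3]
contact_force: [-0.3, 0.1, -0.0]
gripper_width: 0.0499
gripper_force: 0.0
```

Request:
step_arm([
  [0, 0, 0, 0, 0, 0, -1],
  [0, 0, 0, 0, 0, 0, -1],
  [0, 0, 0, 0, 0, 0.06, -1],
  [0, 0, 0, 0, 0, 0.07, -1],
  [0, 0, 0, 0, 0, 0.1, -1],
])

```text
clock: 14.92
position: [0.4314, 0.3976, 0.2526]
tcp_rot: [-179.9, -0.2, -168.3]
contact_force: [0.3, 0.4, 1.0]
gripper_width: 0.0863
gripper_force: 0.0
```

Request:
step_arm([
  [0, 0, 0, -0.08, 0.06, 0, -1],
  [0, 0, 0, -0.08, 0.06, 0, -1],
  [0, 0, 0, -0.08, 0.06, 0, -1],
  [0, 0, 0, -0.08, 0.06, 0, -1],
  [0, 0, 0, 0, 0, 0, -1],
])

```text
clock: 15.55
position: [0.2691, 0.5196, 0.2527]
tcp_rot: [180.0, -0.0, -168.0]
contact_force: [1.1, 0.1, -0.6]
gripper_width: 0.0869
gripper_force: 0.0
```

Run:
```python
from h import *
im=[]
for c in("side","top"):
    i=robot.get_image(c)
    for n in("washer","probe","probe_grip","strip_rivet","vial_a_center","spare_knob_center"): print(c,n,[(np.round(w(c,d["at"]),4),round(d["confidence"],2)) for d in robot.landmark_of(c,n)[:2]])
    o=(180,170) if c=="side" else (105,100)
    im.append(cv2.resize(i[o[1]:o[1]+200,o[0]:o[0]+195],None,fx=2,fy=2,interpolation=2))
cv2.imwrite("pics/p4.png",np.hstack(im))
```

```text
side washer [(array([0.4866, 0.2729, 0.0031]), 0.58)]
side probe [(array([0.4334, 0.3924, 0.0558]), 0.7)]
side probe_grip [(array([0.4331, 0.3971, 0.1429]), 0.88)]
side strip_rivet [(array([0.4254, 0.4332, 0.0527]), 0.96)]
side vial_a_center [(array([0.6252, 0.3542, 0.0955]), 0.75)]
side spare_knob_center [(array([0.5316, 0.0846, 0.0166]), 0.4)]
top washer [(array([ 0.4821,  0.2784, -0.0022]), 0.67)]
top probe [(array([0.4319, 0.3954, 0.055 ]), 0.57)]
top probe_grip [(array([0.4321, 0.4032, 0.1376]), 0.91), (array([ 0.431 ,  0.3985, -0.0017]), 0.18)]
top strip_rivet [(array([0.4213, 0.437 , 0.0524]), 0.82)]
top vial_a_center [(array([0.6223, 0.3487, 0.0914]), 0.55)]
top spare_knob_center [(array([0.5363, 0.0899, 0.0134]), 0.49)]
```

View pics/p4.png

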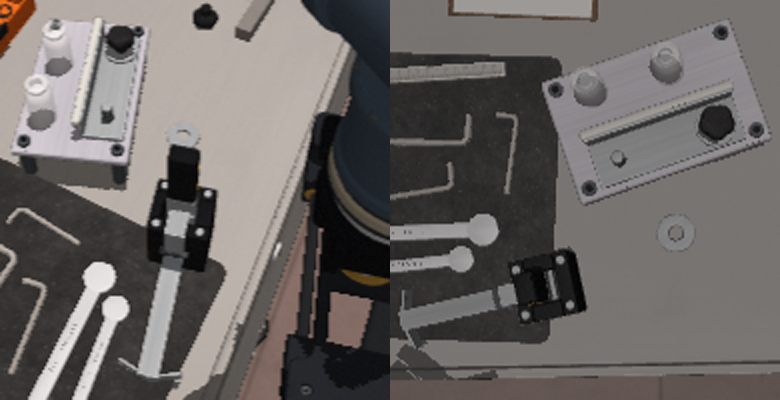

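The washer lies flat on the table, at (676,233) in the top half of the picture, well clear of the plate. The probe is home in its holder, and the vials and loose knob have not moved.

```bash
python3 -c "from plant import robot;print(robot.hand_in())"
```

```text
the job is handed in; nothing more can be done
None
```

The washer lies flat on the open table, about 35 mm clear of the front of the plate. The probe is back home in its holder, the vials and loose knob stand where they were, and the job was handed in after about 16 s of robot time; no verdict was returned.

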